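# Stack the rinsed tins on the dryer and hold its lever at the third click

## Robot

A 6-joint arm with a two-finger parallel gripper is mounted at the origin on the work surface. World frame = base frame: x ahead of the robot, y to its left, z up, the work surface at z = 0. Lengths are in m, angles in rad, forces in N, time in s.
With the tool pointing down it reaches from about 0.35 to 0.975 m from the base axis. Payload 4.9 kg.
Tool frame: the origin (TCP) lies at the very end of the fingers, on their centre line; the grasp point (between the pads) lies 19 mm behind it; z points along the fingers, y is the line along which they close (so a half turn about z gives the same grasp; the last joint's range is limited). The gripper opens to 85 mm and grips with 20 to 120 N. Pads are 22 mm wide; open, the fingers measure 114 mm over their backs; the gripper's body (76 mm by 85 mm) begins 54 mm behind the grasp point. The pads swing forward as they close: fully open they stand 13 mm farther back than shut.
Start: joints at [-1.307, 0.053, 1.613, -0, 1.476, -0.119], TCP at [0.233, -0.58, 0.231] pointing down, gripper open.
Joint ranges: [-3.01, 3.01], [-1.01, 2.22], [0.06, 2.58], [-1.02, 4.17], [0.09, 2.62], [-3.14, 3.14]. Speed limits (rad/s): [2.57, 2.57, 3.14, 3.14, 3.14, 3.14].

## Interface

Orientations are given as a rotation vector (axis times angle).
In Python, from station import ctrl gives the robot as it stands.
- The arm moves only by the tool jog_arm, never from a script. Its argument "plan" is a list of rows, each a list of 7 numbers: the shift along the tool's x, y, z in units of 0.02 m (1.0 is 0.02 m), then the turn, a rotation vector about the tool's x, y, z in units of 45 degrees (1.0 is 45 degrees), then the opening, from -1 (shut) to 1 (fully open). A call has 1 to 8 rows; each row shifts and turns the commanded pose from where the row before left it, along the tool's axes as they then stand; what a row does not reach is not made up. A row lasts 1/10 s, in which the tool goes at most 50 mm and 8.59 degrees, less where a joint would pass 70% of its speed; a pose out of reach is approached as far as the arm can. A call with a number of a shift or a turn outside -1 to 1 is refused whole. A call with a gripper value outside its range is refused whole. The fingers move at their own pace and stop on an object; "grip_force" is the grip in N (left out, the last holds). Time passes only in rows, so rows that do not move let the fingers close. It gives the time, the measured TCP pose, the force, the opening and the grip force at its end, in the units of the state.
- ctrl.get_obs(): the state, without advancing time (a new reading comes with each control period).
- ctrl.get_image(name): name is "scene" or "top" or "wrist"; returns (picture, depth): 480x640x3 uint8, red, green, blue; 480x640 float32, m along the optical axis (not along the pixel's ray), 0 where there is no reading.
- ctrl.camera_info(name): a dict with "camera_matrix" (3x3 intrinsics, pixels), "rvec" (rotation vector, rad) and "tvec" (3), from world to camera coordinates, as OpenCV has them; the wrist camera has in their place "T_tool_cam" (4x4, takes a point from camera to tool coordinates, whose origin is the TCP and whose axes are the flange's). Camera axes: x right, y down, z forward; pixel columns grow to the right and rows downward; lengths in m; the calibration is good to about 2 mm. A picture is of the moment at which its call begins: read the wrist's pose just before it. camera_info takes no time and is no camera call.
- ctrl.finish_job(): hands the job in; it is judged then, once.
The state is a dict: "t": time; "q": joint angles; "dq": joint speeds; "effort": joint torques, N m; "tool_pos": TCP position; "tool_rot": TCP orientation; "contact_force": force on the tool from outside, world axes, zero at the start; "wrist_torque": the same for the moment, N m; "opening": finger opening in m; "grip_force": force on a finger pad.
Only numpy, scipy, OpenCV 4.12 (cv2) and the standard library are available. Lean on these libraries where they do the work, as an engineer would, in place of code of your own. Each camera call takes 0.05 s, during which the arm holds its last target. There are 200 camera calls.

## Task

Build the rinsed square tins into a column on the dryer's plate: set the medium square tin from the carousel centred and squarely on the large tin that already stands there, then the small square tin centred and squarely on top of the medium one. Then start the dryer on high: press its spring-return lever down past the first two clicks to the third, not on to the bottom of its slot, and finish while still holding it at the third click with the gripper's fingers. Keep the large tin on the plate and the column standing, and leave the round tin and everything else on the counter where they are.

Things in the scene. Friction and masses are not known exactly. Their poses are not given: they have to be found in the camera images.
- dryer: White countertop dryer, fixed, 160 (x) by 300 mm (y). Origin on the counter; z up, x points to the lever's side, away from the robot, turned by up to 0.3 rad; y points to its control housing, a block from y = +40 to +160 mm over the full depth, top 108 mm above the counter. The plate's centre is at (0, -60), the raised lever's pad at (+113, +100) mm.
- plate (a point): Centre of the top of the dryer's round steel plate, 120 mm across, 35 mm above the counter. Axes as the dryer's.
- carousel: Turntable 300 mm across with a flat wooden tray, top 30 mm above the counter, that turns stiffly. Origin at its centre, on the counter. Carries the medium, small and round tins about 140 mm apart, in any order.
- large_c (a point): Large square lidded aluminium tin, 70 x 70 x 50 mm (tall), standing on the dryer's plate at any yaw; origin at its centre, half-way up; z up, x and y along its sides.
- medium_c (a point): Medium square lidded aluminium tin, 56 x 56 x 50 mm (tall), 60 to 130 g, standing on the carousel at any yaw. Origin at its centre, half-way up; z up, x and y along its sides.
- small_c (a point): Small square lidded aluminium tin, 42 x 42 x 46 mm (tall), 40 to 85 g, standing on the carousel at any yaw. Origin at its centre, half-way up; z up, x and y along its sides.
- lever_top (a point): Centre of the upper face of the lever's flat black pad, 34 (x) by 46 mm (y), 8 mm thick, sticking out of a vertical slot in the dryer's housing on the side away from the robot; it moves with the lever. 100 mm above the counter when up, 70 mm at the third click. Axes as the dryer's.
- lever (a joint): Lever travel in m: 0 up (rest), growing as it is pressed straight down. Clicks at 0.010, 0.020, 0.030, marked by lines beside the slot (third longest); bottom of the slot at 0.043. The spring pushes back 6 N at the top, 9 N at the third click, and the clicks add a ripple of 3 N either way every 10 mm. Let go, it always returns to 0.
- butter_c (a point): White ceramic butter dish with a domed cover, 100 x 180 x 74 mm; origin 30 mm up. Bystander.
- ladle_c (a point): Stainless ladle lying on the counter, bowl 90 mm wide, 315 mm long overall; origin in its bowl, 15 mm up. Bystander.
- pitcher_c (a point): Smoked-glass pitcher with a handle, 116 mm wide, 215 mm tall; origin 100 mm up. Bystander.
- mug_c (a point): White ceramic mug, 80 mm wide, 90 mm tall; origin half-way up. Bystander.
- mill_c (a point): Small dark wooden pepper mill, 44 mm wide, 85 mm tall; origin 40 mm up. Bystander.
- round_c (a point): The round lidded aluminium tin on the carousel, 56 mm across, 46 mm tall; origin half-way up. Bystander: it stays on the carousel, where it is.
Mind the look-alikes: they are no part of the job. What is shaped like the part that bears medium_c but turquoise is not meant. Leave any turquoise look-alike of the part that bears large_c alone.

How it is judged:
By the outcome, as a careful person would: the job done as asked, in the order asked, and still so for the second after the job is handed in, while the arm keeps its last pose, push and grip.
It also fails if it takes over 64 s, if anything falls off the work surface, if the arm or the gripper's body presses on something with over 40 N, if the wrist force passes 120 N, or if a joint passes its speed limit or range.

## Working session

There is one attempt and no reset: what is moved stays moved. The work goes in short steps, Python scripts to look and compute and a tool call to move; the robot and the scene stay as the last step left them, time stands still between calls to the robot, and variables do not carry over. Pictures are saved under pics/ and viewed, at most 10 in all, crops included, and the job is handed in when it is done.

Besides the shell and the picture viewer there is one more tool, called after "Call:" as a command line: name --pt "numbers of a row" for each row, then --argument value for the rest. jog_arm: Moves the arm, as the interface text tells. Shifts and turns lie within -1 to 1; 1 stands for 0.02 m of shift or 45 degrees of turn. Its arguments: {"type":"object","properties":{"plan":{"type":"array"},"grip_force":{"type":"number"}},"required":["plan"]}

```bash
mkdir -p pics; cat > h.py <<'E'
import numpy as np,cv2
from station import ctrl
from scipy.spatial.transform import Rotation as R
def cam(n,o=None):
    i=ctrl.camera_info(n);K=np.array(i["camera_matrix"])
    if n=="wrist":
        o=o or ctrl.get_obs();T=np.eye(4);T[:3,:3]=R.from_rotvec(o["tool_rot"]).as_matrix();T[:3,3]=o["tool_pos"]
        T=T@np.array(i["T_tool_cam"]);return K,T[:3,:3],T[:3,3]
    r=R.from_rotvec(np.ravel(i["rvec"])).as_matrix().T
    return K,r,-r@np.ravel(i["tvec"])
def ray(c,uv,z):
    K,r,t=c;uv=np.atleast_2d(uv).astype(float)
    d=np.c_[uv,np.ones(len(uv))]@np.linalg.inv(K).T@r.T
    return t+d*((z-t[2])/d[:,2])[:,None]
def cloud(c,D):
    K,r,t=c;v,u=np.mgrid[:480,:640]
    d=np.stack([u,v,np.ones_like(u)],-1)@np.linalg.inv(K).T
    return (d*D[...,None])@r.T+t
def save(n,im): cv2.imwrite("pics/"+n,cv2.cvtColor(im,cv2.COLOR_RGB2BGR))
E
python3 - <<'E'
from h import *
o=ctrl.get_obs();print(o)
for n in("scene","top"):
    im,D=ctrl.get_image(n);save(n+".png",im);np.savez(n,im=im,D=D);c=cam(n);print(n,c[2],c[1][:,2],(D>0).mean())
E
```

```text
{'t': 0.0, 'q': array([-1.30700417e+00,  5.33733629e-02,  1.61428913e+00,  2.08077947e-05,
        1.47601971e+00, -1.19024779e-01]), 'dq': array([ 2.75817502e-05, -4.87540308e-04,  4.21504194e-05,  2.48200310e-04,
       -1.38530794e-03, -7.25541844e-04]), 'effort': array([ 1.85369213e-04, -3.93680656e+01, -3.70178175e+01, -1.21476642e-04,
        6.87512904e-03, -7.11038098e-06]), 'tool_pos': array([ 0.23328644, -0.57915499,  0.23005571]), 'tool_rot': array([-3.08217166e+00, -5.97262498e-01,  2.04788535e-04]), 'contact_force': array([0.12440391, 0.06567213, 0.58208219]), 'wrist_torque': array([-0.01502434,  0.01767827, -0.00735904]), 'grip_force': 0.0, 'opening': 0.0854829614138107}
scene [ 1.20617331 -0.27459908  1.16550908] [-0.51555683  0.2910993  -0.80589228] 0.9958919270833333
top [0.39988129 0.09176349 1.56542312] [ 0.08941715  0.00361494 -0.9959877 ] 0.995986328125
```

View pics/top.png

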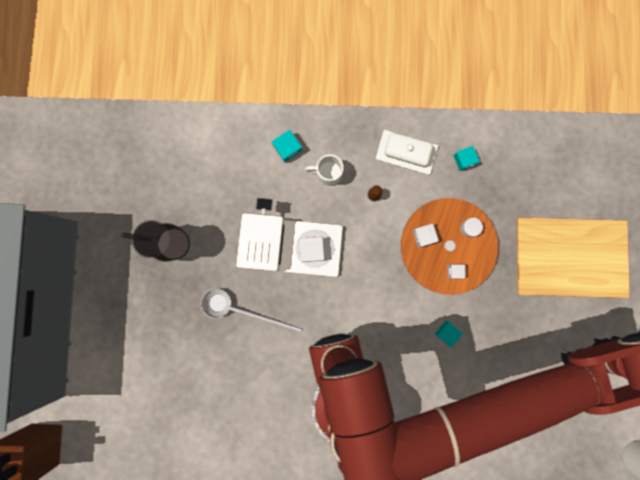

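View pics/scene.png

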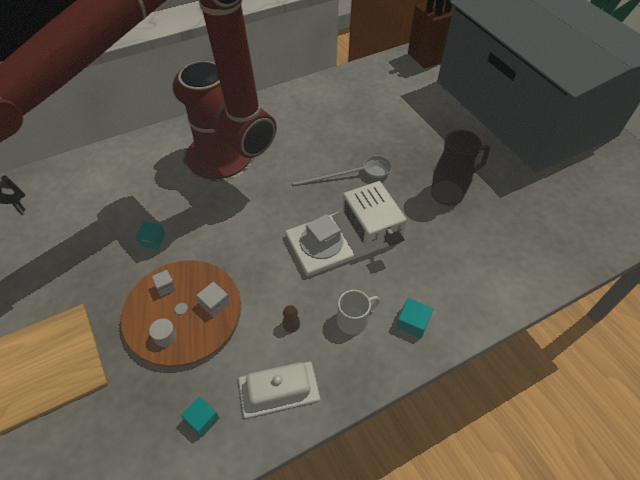

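The top view shows the large tin on the plate at (313,249), medium at (427,235), small at (458,271), round at (473,227) and the lever pad at (264,204). The scene view agrees; the turquoise blocks are look-alikes.

```bash
cat >> h.py <<'E'
def face(c,im,D,uv,ztop,win=60,tol=.008):
    """min-area rect of the level top face near pixel uv -> centre, size, yaw(deg)"""
    P=cloud(c,D);m=(np.abs(P[...,2]-ztop)<tol)&(D>0);w=np.zeros_like(m);u,v=map(int,uv)
    w[max(0,v-win):v+win,max(0,u-win):u+win]=1;m=(m&w).astype(np.uint8)
    n,l,s,ce=cv2.connectedComponentsWithStats(m);k=l[v,u]
    if k==0:return None
    p=P[l==k];xy=ray(c,np.argwhere(l==k)[:,::-1],ztop)[:,:2]
    r=cv2.minAreaRect((xy*1000).astype(np.float32))
    return np.round(r[0],1),np.round(r[1],1),round(r[2],1),round(p[:,2].mean(),4),len(p)
E
python3 - <<'E'
from h import *
z=np.load("top.npz");im,D=z["im"],z["D"];c=cam("top")
for n,uv,h in(("large",(313,249),.085),("med",(427,235),.08),("small",(458,271),.076),("round",(473,227),.076),("house",(260,228),.108),("pad",(264,205),.1),("knob",(450,246),.035),("tray",(415,260),.03),("base",(335,268),.03)):
    u,v=uv;print(n,cloud(c,D)[v,u].round(3),face(c,im,D,uv,h,win=110))
i=ctrl.camera_info("wrist");print(np.array(i["T_tool_cam"]).round(3),i["camera_matrix"])
E
```

```text
large [0.477 0.126 0.08 ] (array([478.1, 129.5]), array([70.4, 69.7]), 5.5, np.float64(0.0841), 545)
med [ 0.529 -0.213  0.078] (array([ 530. , -210.9]), array([55.5, 58.1]), 18.3, np.float64(0.0787), 350)
small [ 0.425 -0.306  0.078] (array([ 424.7, -305.2]), array([41.4, 45.2]), 1.7, np.float64(0.0743), 211)
round [ 0.557 -0.351  0.077] (array([ 558.7, -350.8]), array([51.1, 54.2]), 1.7, np.float64(0.0751), 269)
house [0.533 0.282 0.11 ] (array([498.7, 279.1]), array([121.5, 169.8]), 86.2, np.float64(0.1072), 2166)
pad [0.602 0.274 0.101] (array([518.3, 278.5]), array([122.9, 209. ]), 86.2, np.float64(0.1042), 1607)
knob [ 0.501 -0.292  0.037] (array([ 502.3, -292.5]), array([294.5, 294.5]), 1.6, np.float64(0.0307), 4684)
tray [ 0.455 -0.187  0.03 ] (array([ 503.3, -291.5]), array([296.8, 297. ]), 45.7, np.float64(0.0292), 6263)
base [0.424 0.058 0.028] (array([483.5, 132.8]), array([181.4, 159.1]), 86.0, np.float64(0.0301), 2318)
[[-0.001 -0.966 -0.257  0.065]
 [ 1.    -0.001 -0.    -0.   ]
 [-0.    -0.257  0.966 -0.142]
 [ 0.     0.     0.     1.   ]] [[421.45781377   0.         319.57950384]
 [  0.         421.45781377 248.32133065]
 [  0.           0.           1.        ]]
```

```bash
cat >> h.py <<'E'
def go(x,y,z,yaw,q=True):
    """totals in tool units: turn first (tool z; yaw mod 90 if q), then shift in the turned frame"""
    o=ctrl.get_obs();M=R.from_rotvec(o["tool_rot"]).as_matrix()
    y0=np.degrees(np.arctan2(M[1,0],M[0,0]));d=yaw-y0
    d=(d+45)%90-45 if q else (d+180)%360-180
    G=R.from_euler("z",y0+d,degrees=True).as_matrix()@np.diag([1,-1,-1])
    rv=R.from_matrix(M.T@G).as_rotvec(degrees=True)/45
    print("t",round(o["t"],2),"pos",o["tool_pos"].round(4),"yaw",y0.round(2),"F",o["contact_force"].round(1),"open",round(o["opening"],4),"q",o["q"].round(2))
    print("turn units",rv.round(3),"shift units",(G.T@(np.array([x,y,z])-o["tool_pos"])/.02).round(3))
E
python3 - <<'E'
from h import *
go(.53,-.211,.20,18.3)
E
```

```text
t 0.1 pos [ 0.2333 -0.5792  0.2302] yaw 21.93 F [ 0.   0.4 -0.2] open 0.0854 q [-1.31  0.05  1.61  0.    1.48 -0.12]
turn units [-0.002 -0.     0.081] shift units [ 19.865 -12.821   1.509]
```

Call:
jog_arm --pt "0.4 -0.26 0.06 0 0 0.08 1" --pt "0.84 -0.54 0.06 0 0 0 1" --pt "0.84 -0.54 0.06 0 0 0 1" --pt "0.84 -0.54 0.06 0 0 0 1" --pt "0.84 -0.54 0.06 0 0 0 1" --pt "0.84 -0.54 0.06 0 0 0 1" --pt "0.84 -0.54 0.06 0 0 0 1" --pt "0.84 -0.54 0.06 0 0 0 1"

```text
t: 0.9
tool_pos: [0.328, -0.4614, 0.2217]
tool_rot: [3.101, 0.502, 0.0]
contact_force: [0.3, -0.8, 0.6]
opening: 0.0853
grip_force: 0.0
```

Call:
jog_arm --pt "0.84 -0.54 0.06 0 0 0 1" --pt "0.84 -0.54 0.06 0 0 0 1" --pt "0.84 -0.54 0.06 0 0 0 1" --pt "0.84 -0.54 0.06 0 0 0 1" --pt "0.84 -0.54 0.06 0 0 0 1" --pt "0.84 -0.54 0.06 0 0 0 1" --pt "0.84 -0.54 0.06 0 0 0 1" --pt "0.84 -0.54 0.06 0 0 0 1"

```text
t: 1.7
tool_pos: [0.4281, -0.3369, 0.2121]
tool_rot: [3.101, 0.502, 0.0]
contact_force: [-0.5, 0.8, -0.1]
opening: 0.0852
grip_force: 0.0
```

Call:
jog_arm --pt "0.84 -0.54 0.06 0 0 0 1" --pt "0.84 -0.54 0.06 0 0 0 1" --pt "0.84 -0.54 0.06 0 0 0 1" --pt "0.84 -0.54 0.06 0 0 0 1" --pt "0.84 -0.54 0.06 0 0 0 1" --pt "0.84 -0.54 0.06 0 0 0 1" --pt "0.84 -0.54 0.06 0 0 0 1" --pt "0.4 -0.28 0.06 0 0 0 1"

```text
t: 2.5
tool_pos: [0.5217, -0.22, 0.2025]
tool_rot: [-3.101, -0.505, -0.0]
contact_force: [-0.6, -0.6, 0.0]
opening: 0.0852
grip_force: 0.0
```

```bash
python3 - <<'E'
from h import *
ctrl.get_image("wrist")
o=ctrl.get_obs();im,D=ctrl.get_image("wrist");save("w1.png",im);np.savez("w1",im=im,D=D);c=cam("wrist",o)
P=cloud(c,D);go(.53,-.211,.20,18.3)
K,r,t=c
for n,p in(("med",(.53,-.211,.08)),("small",(.425,-.305,.076)),("round",(.559,-.351,.076))):
    q=K@(r.T@(np.array(p)-t));uv=q[:2]/q[2];print(n,uv.round())
    if 0<uv[0]<640 and 0<uv[1]<480: print(face(c,im,D,uv,p[2],win=150,tol=.006))
E
```

```text
t 2.6 pos [ 0.5212 -0.2206  0.2023] yaw 18.49 F [-0.8 -0.4 -0.2] open 0.0855 q [-0.53 -0.07  1.78 -0.    1.43  0.72]
turn units [-0.     0.     0.004] shift units [ 0.567 -0.32   0.114]
med [311. 224.]
(array([ 531.3, -212.5]), array([55.3, 55.3]), 18.5, np.float64(0.0795), 7391)
small [389. 397.]
(array([ 427.1, -305.8]), array([43.5, 42.7]), 1.5, np.float64(0.0751), 3006)
round [527. 248.]
(array([ 559.7, -350.4]), array([56.6, 54.6]), 65.1, np.float64(0.0755), 5440)
```

View pics/w1.png

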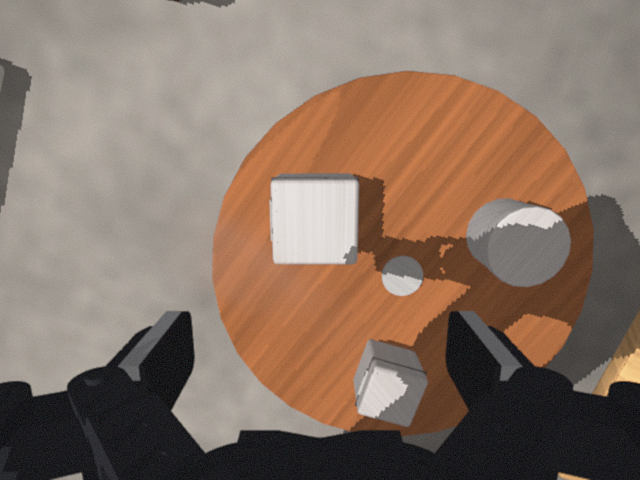

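The wrist view shows the medium tin's top at (271–358, 178–264), well aligned with the fingers; small at (390,395), round at (528,245).

Call:
jog_arm --pt "0.59 -0.23 0.5 0 0 0 1" --pt "0 0 1 0 0 0 1" --pt "0 0 1 0 0 0 1" --pt "0 0 1 0 0 0 1" --pt "0 0 1 0 0 0 1" --pt "0 0 1 0 0 0 1" --pt "0 0 1 0 0 0 1" --pt "0 0 1 0 0 0 1"

```text
t: 3.4
tool_pos: [0.5303, -0.2143, 0.051]
tool_rot: [-3.101, -0.499, 0.001]
contact_force: [-0.2, 0.7, -0.1]
opening: 0.0851
grip_force: 0.0
```

Call:
jog_arm --pt "0 0 0.45 0 0 0 1" --pt "0 0 0 0 0 0 1" --pt "0 0 0 0 0 0 -1" --pt "0 0 0 0 0 0 -1" --pt "0 0 0 0 0 0 -1" --pt "0 0 0 0 0 0 -1" --pt "0 0 0 0 0 0 -1" --pt "0 0 0 0 0 0 -1" --grip_force 30

```text
t: 4.2
tool_pos: [0.5317, -0.2148, 0.0451]
tool_rot: [3.1, 0.5, 0.003]
contact_force: [0.3, -0.5, 5.8]
opening: 0.0557
grip_force: 33.3
```

```bash
python3 - <<'E'
from h import *
go(.531,-.2125,.18,18.5); print(ctrl.get_obs()["grip_force"])
E
```

```text
t 4.2 pos [ 0.5317 -0.2148  0.0451] yaw 18.33 F [ 0.3 -0.5  5.8] open 0.0557 q [-0.51  0.12  1.87  0.    1.15  0.74]
turn units [ 0.002 -0.002 -0.004] shift units [ 4.000e-03 -1.200e-01 -6.747e+00]
33.31768870353699
```

Call:
jog_arm --pt "0 0 -0.3 0 0 0 -1" --pt "0 0 -1 0 0 0 -1" --pt "0 0 -1 0 0 0 -1" --pt "0 0 -1 0 0 0 -1" --pt "0 0 -1 0 0 0 -1" --pt "0 0 -1 0 0 0 -1" --pt "0 0 -1 0 0 0 -1" --pt "0 0 -1 0 0 0 -1"

```text
t: 5.0
tool_pos: [0.53, -0.2139, 0.1896]
tool_rot: [-3.101, -0.5, 0.002]
contact_force: [0.5, 0.5, 0.2]
opening: 0.0555
grip_force: 32.6
```

```bash
python3 - <<'E'
from h import *
go(.44,.13,.20,5.5)
E
```

```text
t 5.0 pos [ 0.53   -0.2139  0.1896] yaw 18.33 F [0.5 0.5 0.2] open 0.0555 q [-0.51 -0.04  1.78 -0.    1.41  0.74]
turn units [-0.001  0.002  0.285] shift units [ -2.829 -17.546  -0.518]
```

Call:
jog_arm --pt "0 0 -0.25 0 0 0.145 -1" --pt "0 0 -0.25 0 0 0.14 -1" --pt "-0.1 -0.5 0 0 0 0 -1" --pt "-0.2 -0.96 0 0 0 0 -1" --pt "-0.2 -0.96 0 0 0 0 -1" --pt "-0.2 -0.96 0 0 0 0 -1" --pt "-0.2 -0.96 0 0 0 0 -1" --pt "-0.2 -0.96 0 0 0 0 -1"

```text
t: 5.8
tool_pos: [0.4978, -0.1088, 0.1994]
tool_rot: [-3.138, -0.152, 0.0]
contact_force: [-0.3, 0.1, -1.3]
opening: 0.0554
grip_force: 32.6
```

Call:
jog_arm --pt "-0.2 -0.96 0 0 0 0 -1" --pt "-0.2 -0.96 0 0 0 0 -1" --pt "-0.2 -0.96 0 0 0 0 -1" --pt "-0.2 -0.96 0 0 0 0 -1" --pt "-0.2 -0.96 0 0 0 0 -1" --pt "-0.2 -0.96 0 0 0 0 -1" --pt "-0.2 -0.96 0 0 0 0 -1" --pt "-0.2 -0.96 0 0 0 0 -1"

```text
t: 6.6
tool_pos: [0.4511, 0.0406, 0.1995]
tool_rot: [-3.138, -0.152, -0.0]
contact_force: [0.5, -0.2, -1.1]
opening: 0.0553
grip_force: 32.6
```

Call:
jog_arm --pt "-0.2 -0.96 0 0 0 0 -1" --pt "-0.2 -0.96 0 0 0 0 -1" --pt "-0.2 -0.96 0 0 0 0 -1" --pt "-0.2 -0.96 0 0 0 0 -1" --pt "-0.1 -0.4 0 0 0 0 -1" --pt "0 0 0 0 0 0 -1"

```text
t: 7.2
tool_pos: [0.4252, 0.1227, 0.1995]
tool_rot: [3.138, 0.155, 0.0]
contact_force: [-0.8, 0.3, -0.5]
opening: 0.0556
grip_force: 32.6
```

```bash
python3 - <<'E'
from h import *
ctrl.get_image("wrist")
o=ctrl.get_obs();im,D=ctrl.get_image("wrist");save("w2.png",im);c=cam("wrist",o)
go(.478,.13,.20,5.5)
K,r,t=c;zt=o["tool_pos"][2]+.035
for n,p in(("large",(.478,.13,.085)),("held",(*o["tool_pos"][:2],zt))):
    q=K@(r.T@(np.array(p)-t));uv=q[:2]/q[2];print(n,uv.round(),cloud(c,D)[int(uv[1]),int(uv[0])])
    print(face(c,im,D,uv,p[2],win=150,tol=.006))
E
```

```text
t 7.3 pos [0.4258 0.1216 0.1995] yaw 5.54 F [ 0.1 -1.2 -0.2] open 0.0557 q [ 0.11 -0.39  2.05 -0.    1.47  1.58]
turn units [ 0.001 -0.     0.001] shift units [ 2.638 -0.168 -0.023]
large [315. 156.] [0.47805761 0.13051449 0.08410721]
(array([478.1, 129.7]), array([68.7, 69.2]), 5.6, np.float64(0.0846), 13719)
held [320. 370.] [0.42525893 0.12224178 0.23351178]
(array([428.4, 122.4]), array([54.1, 81.2]), 5.5, np.float64(0.234), 33118)
```

View pics/w2.png

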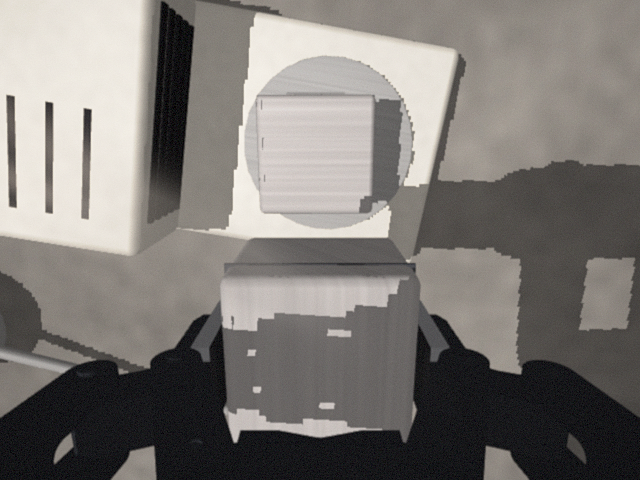

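The large tin's top is at (258–374, 95–213), and the held tin is level and aligned with it at (222–416, 275–430).

Call:
jog_arm --pt "0.6 -0.03 0 0 0 0 -1" --pt "0.8 -0.05 0 0 0 0 -1" --pt "0.8 -0.05 0 0 0 0 -1" --pt "0.38 -0.02 0.3 0 0 0 -1" --pt "0 0 0.9 0 0 0 -1" --pt "0 0 0.9 0 0 0 -1" --pt "0 0 0.9 0 0 0 -1" --pt "0 0 0.6 0 0 0 -1"

```text
t: 8.1
tool_pos: [0.476, 0.1289, 0.1254]
tool_rot: [3.138, 0.15, -0.004]
contact_force: [-0.3, -0.5, -1.1]
opening: 0.0556
grip_force: 32.6
```

Call:
jog_arm --pt "0 0 0.5 0 0 0 -1" --pt "0 0 0.4 0 0 0 -1" --pt "0 0 0.2 0 0 0 -1" --pt "0 0 0 0 0 0 -1" --pt "0 0 0 0 0 0 -1"

```text
t: 8.6
tool_pos: [0.4774, 0.1297, 0.1061]
tool_rot: [-3.138, -0.151, -0.002]
contact_force: [0.4, 0.7, -0.9]
opening: 0.0551
grip_force: 32.6
```

```bash
python3 - <<'E'
from h import *
go(.4768,.1296,.101,5.6)
E
```

```text
t 8.6 pos [0.4774 0.1297 0.1061] yaw 5.51 F [ 0.4  0.7 -0.9] open 0.0551 q [ 0.11 -0.15  2.03 -0.    1.27  1.59]
turn units [ 0.    -0.001 -0.002] shift units [-0.031  0.001  0.255]
```

Call:
jog_arm --pt "-0.03 0 0.1 0 0 0 -1" --pt "0 0 0.1 0 0 0 -1" --pt "0 0 0 0 0 0 -1"

```text
t: 8.9
tool_pos: [0.4763, 0.1296, 0.1014]
tool_rot: [-3.138, -0.151, 0.0]
contact_force: [0.3, -0.3, -1.2]
opening: 0.0557
grip_force: 32.6
```

Call:
jog_arm --pt "0 0 0.04 0 0 0 -1" --pt "0 0 0.04 0 0 0 -1" --pt "0 0 0 0 0 0 -1"

```text
t: 9.2
tool_pos: [0.4765, 0.1296, 0.1001]
tool_rot: [-3.138, -0.151, -0.0]
contact_force: [-0.6, 0.3, 0.2]
opening: 0.0556
grip_force: 32.7
```

Call:
jog_arm --pt "0 0 0.03 0 0 0 -1" --pt "0 0 0 0 0 0 -1" --pt "0 0 0 0 0 0 0.5" --pt "0 0 0 0 0 0 0.7" --pt "0 0 0 0 0 0 0.8" --pt "0 0 0 0 0 0 0.8" --pt "0 0 0 0 0 0 0.8"

```text
t: 9.9
tool_pos: [0.4763, 0.1295, 0.0991]
tool_rot: [3.138, 0.151, -0.0]
contact_force: [-0.2, -0.5, -0.8]
opening: 0.0767
grip_force: 0.0
```

Call:
jog_arm --pt "0 0 -0.4 0 0 0 0.8" --pt "0 0 -0.8 0 0 0 1" --pt "0 0 -1 0 0 0 1" --pt "0 0 -1 0 0 0 1" --pt "0 0 -1 0 0 0 1" --pt "0 0 -1 0 0 0 1" --pt "-0.5 0 -0.6 0 0 0 1" --pt "-0.5 0 -0.3 0 0 0 1"

```text
t: 10.7
tool_pos: [0.4571, 0.1277, 0.2239]
tool_rot: [-3.138, -0.151, -0.005]
contact_force: [-0.8, -0.3, -0.9]
opening: 0.0854
grip_force: 0.0
```

```bash
python3 - <<'E'
from h import *
o=ctrl.get_obs();im,D=ctrl.get_image("wrist");save("w3.png",im);c=cam("wrist",o)
go(.425,-.3055,.20,1.6)
K,r,t=c
for n,p in(("med",(.478,.13,.135)),):
    q=K@(r.T@(np.array(p)-t));uv=q[:2]/q[2];print(n,uv.round(),cloud(c,D)[int(uv[1]),int(uv[0])])
    print(face(c,im,D,uv,p[2],win=150,tol=.006))
P=cloud(c,D);m=(abs(P[...,2]-.085)<.006)&(np.hypot(P[...,0]-.478,P[...,1]-.13)<.055)
xy=(P[m][:,:2]*1000).astype(np.float32);print("large",cv2.minAreaRect(xy),m.sum())
E
```

```text
t 10.75 pos [0.4562 0.1278 0.2242] yaw 5.52 F [0.1 0.2 0.2] open 0.0851 q [ 0.12 -0.32  1.96  0.    1.5   1.59]
turn units [-0.    -0.004  0.087] shift units [-2.166 21.611  1.212]
med [319. 218.] [0.47835779 0.1301786  0.13544358]
(array([477.2, 129.8]), array([54.8, 55.2]), 5.5, np.float64(0.1345), 9635)
large ((479.0216064453125, 129.8018798828125), (68.36547088623047, 70.2017822265625), 5.724678993225098) 1803
```

View pics/w3.png

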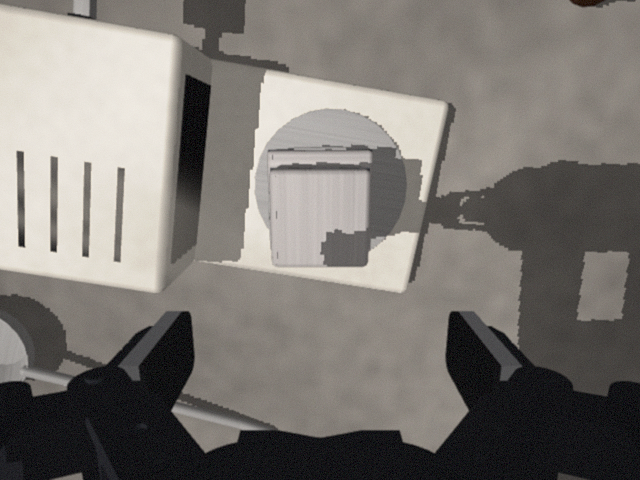

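The medium tin's top is at (270–370, 168–267), standing squarely on the large one and about 1 mm off centre. The small tin is next.

Call:
jog_arm --pt "0 0 0 0 0 0.087 1" --pt "-0.11 0.6 0.05 0 0 0 1" --pt "-0.11 0.98 0.05 0 0 0 1" --pt "-0.11 0.98 0.05 0 0 0 1" --pt "-0.11 0.98 0.05 0 0 0 1" --pt "-0.11 0.98 0.05 0 0 0 1" --pt "-0.11 0.98 0.05 0 0 0 1" --pt "-0.11 0.98 0.05 0 0 0 1"

```text
t: 11.55
tool_pos: [0.4443, -0.0038, 0.214]
tool_rot: [3.141, 0.046, -0.001]
contact_force: [-0.8, -0.5, -0.6]
opening: 0.0852
grip_force: 0.0
```

Call:
jog_arm --pt "-0.11 0.98 0.05 0 0 0 1" --pt "-0.11 0.98 0.05 0 0 0 1" --pt "-0.11 0.98 0.05 0 0 0 1" --pt "-0.11 0.98 0.05 0 0 0 1" --pt "-0.11 0.98 0.05 0 0 0 1" --pt "-0.11 0.98 0.05 0 0 0 1" --pt "-0.11 0.98 0.05 0 0 0 1" --pt "-0.11 0.98 0.05 0 0 0 1"

```text
t: 12.35
tool_pos: [0.4308, -0.161, 0.206]
tool_rot: [3.141, 0.045, -0.001]
contact_force: [0.1, 0.4, -0.2]
opening: 0.0855
grip_force: 0.0
```

Call:
jog_arm --pt "-0.11 0.98 0.05 0 0 0 1" --pt "-0.11 0.98 0.05 0 0 0 1" --pt "-0.11 0.98 0.05 0 0 0 1" --pt "-0.11 0.98 0.05 0 0 0 1" --pt "-0.11 0.98 0.05 0 0 0 1" --pt "-0.11 0.98 0.05 0 0 0 1" --pt "-0.11 0.98 0.05 0 0 0 1" --pt "0 0.5 0 0 0 0 1"

```text
t: 13.15
tool_pos: [0.4192, -0.3088, 0.1988]
tool_rot: [-3.141, -0.043, 0.001]
contact_force: [0.0, 0.9, -0.5]
opening: 0.0851
grip_force: 0.0
```

```bash
python3 - <<'E'
from h import *
ctrl.get_image("wrist")
o=ctrl.get_obs();im,D=ctrl.get_image("wrist");save("w4.png",im);c=cam("wrist",o)
K,r,t=c
for n,p in(("small",(.426,-.305,.076)),("round",(.559,-.35,.076))):
    q=K@(r.T@(np.array(p)-t));uv=q[:2]/q[2];print(n,uv.round(),cloud(c,D)[int(uv[1]),int(uv[0])])
    f=face(c,im,D,uv,p[2],win=150,tol=.006);print(f)
    if n=="small": go(*(f[0]/1000),.04,f[2])
E
```

```text
small [313. 229.] [ 0.4264419  -0.30434328  0.07520017]
(array([ 426. , -307.7]), array([41.4, 41.4]), 1.5, np.float64(0.0754), 4021)
t 13.25 pos [ 0.4196 -0.3083  0.1991] yaw 1.53 F [0.9 0.4 0.3] open 0.0851 q [-0.78 -0.18  1.89 -0.    1.43  0.77]
turn units [-0.     0.001  0.001] shift units [ 0.319 -0.02   7.954]
round [398.   0.] [ 0.55906174 -0.34999485  0.07579664]
(array([ 544.8, -352.2]), array([28.6, 54.5]), 1.5, np.float64(0.0756), 4212)
```

Call:
jog_arm --pt "0.32 -0.02 0.6 0 0 0 1" --pt "0 0 1 0 0 0 1" --pt "0 0 1 0 0 0 1" --pt "0 0 1 0 0 0 1" --pt "0 0 1 0 0 0 1" --pt "0 0 1 0 0 0 1" --pt "0 0 1 0 0 0 1" --pt "0 0 0.8 0 0 0 1"

```text
t: 14.05
tool_pos: [0.4262, -0.3047, 0.0491]
tool_rot: [-3.139, -0.046, 0.002]
contact_force: [0.8, 0.2, -0.1]
opening: 0.0852
grip_force: 0.0
```

Call:
jog_arm --pt "0 0 0.4 0 0 0 1" --pt "0 0 0 0 0 0 0.4" --pt "0 0 0 0 0 0 0.2" --pt "0 0 0 0 0 0 -1" --pt "0 0 0 0 0 0 -1" --pt "0 0 0 0 0 0 -1" --pt "0 0 0 0 0 0 -1" --pt "0 0 0 0 0 0 -1"

```text
t: 14.85
tool_pos: [0.4273, -0.3073, 0.0446]
tool_rot: [3.14, 0.043, 0.003]
contact_force: [1.1, 0.5, 5.0]
opening: 0.0415
grip_force: 31.6
```

Call:
jog_arm --pt "0 0 0 0 0 0 -1" --pt "0 0 0 0 0 0 -1"

```text
t: 15.05
tool_pos: [0.4273, -0.3072, 0.0446]
tool_rot: [3.14, 0.043, 0.003]
contact_force: [0.4, 1.0, 6.7]
opening: 0.0418
grip_force: 31.6
```

Call:
jog_arm --pt "0 0 -0.3 0 0 0 -1" --pt "0 0 -0.9 0 0 0 -1" --pt "0 0 -1 0 0 0 -1" --pt "0 0 -1 0 0 0 -1" --pt "0 0 -1 0 0 0 -1" --pt "0 0 -1 0 0 0 -1" --pt "0 0 -1 0 0 -0.04 -1" --pt "0 0 -1 0 0 -0.05 -1"

```text
t: 15.85
tool_pos: [0.426, -0.3062, 0.1876]
tool_rot: [-3.137, -0.157, 0.002]
contact_force: [0.2, -0.7, -0.6]
opening: 0.0416
grip_force: 30.9
```

```bash
python3 - <<'E'
from h import *
go(.42,.125,.235,5.55)
E
```

```text
t 15.85 pos [ 0.426  -0.3062  0.1876] yaw 5.72 F [ 0.2 -0.7 -0.6] open 0.0416 q [-0.77 -0.16  1.89 -0.    1.41  0.71]
turn units [-0.001  0.001  0.004] shift units [  1.788 -21.489  -2.369]
```

Call:
jog_arm --pt "0.08 -0.5 -0.2 0 0 0.004 -1" --pt "0.08 -0.97 -0.11 0 0 0 -1" --pt "0.08 -0.97 -0.11 0 0 0 -1" --pt "0.08 -0.97 -0.11 0 0 0 -1" --pt "0.08 -0.97 -0.11 0 0 0 -1" --pt "0.08 -0.97 -0.11 0 0 0 -1" --pt "0.08 -0.97 -0.11 0 0 0 -1" --pt "0.08 -0.97 -0.11 0 0 0 -1"

```text
t: 16.65
tool_pos: [0.4245, -0.1582, 0.2055]
tool_rot: [-3.137, -0.149, 0.003]
contact_force: [0.3, -0.0, 0.7]
opening: 0.0419
grip_force: 30.9
```

Call:
jog_arm --pt "0.08 -0.97 -0.11 0 0 0 -1" --pt "0.08 -0.97 -0.11 0 0 0 -1" --pt "0.08 -0.97 -0.11 0 0 0 -1" --pt "0.08 -0.97 -0.11 0 0 0 -1" --pt "0.08 -0.97 -0.11 0 0 0 -1" --pt "0.08 -0.97 -0.11 0 0 0 -1" --pt "0.08 -0.97 -0.11 0 0 0 -1" --pt "0.08 -0.97 -0.11 0 0 0 -1"

```text
t: 17.45
tool_pos: [0.4222, -0.0028, 0.2231]
tool_rot: [-3.138, -0.15, 0.003]
contact_force: [0.5, -0.3, -0.9]
opening: 0.0414
grip_force: 30.9
```

Call:
jog_arm --pt "0.08 -0.97 -0.11 0 0 0 -1" --pt "0.08 -0.97 -0.11 0 0 0 -1" --pt "0.08 -0.97 -0.11 0 0 0 -1" --pt "0.08 -0.97 -0.11 0 0 0 -1" --pt "0.08 -0.97 -0.11 0 0 0 -1" --pt "0.08 -0.97 0 0 0 0 -1" --pt "0 -0.6 0 0 0 0 -1" --pt "0 0 0 0 0 0 -1"

```text
t: 18.25
tool_pos: [0.4196, 0.1255, 0.2344]
tool_rot: [3.138, 0.153, -0.003]
contact_force: [0.8, -1.0, -0.8]
opening: 0.0418
grip_force: 30.9
```

```bash
python3 - <<'E'
from h import *
ctrl.get_image("wrist")
o=ctrl.get_obs();im,D=ctrl.get_image("wrist");save("w5.png",im);c=cam("wrist",o)
K,r,t=c;zt=o["tool_pos"][2]+.0314
for n,p in(("med",(.4775,.13,.135)),("held",(*o["tool_pos"][:2],zt))):
    q=K@(r.T@(np.array(p)-t));uv=q[:2]/q[2];print(n,uv.round(),cloud(c,D)[int(uv[1]),int(uv[0])])
    print(face(c,im,D,uv,p[2],win=150,tol=.006))
P=cloud(c,D)[:,312:328];M=R.from_rotvec(o["tool_rot"]).as_matrix()
L=(P-o["tool_pos"])@M;m=abs(L[...,2]+.0314)<.005;print("held front x mm",[round(1000*L[:,i,0][m[:,i]].max(),1) for i in (0,8,15)])
go(.4768,.1298,.15,5.55)
E
```

```text
med [320. 148.] [0.47761884 0.13007046 0.13498758]
(array([476.5, 129.7]), array([55. , 55.3]), 5.5, np.float64(0.1345), 10010)
held [320. 364.] [0.41956092 0.1249149  0.26508809]
(array([419.5, 124.8]), array([42.6, 68. ]), 5.5, np.float64(0.2654), 19676)
held front x mm [np.float64(18.4), np.float64(18.4), np.float64(18.7)]
t 18.35 pos [0.4201 0.1242 0.2347] yaw 5.49 F [0.2 0.8 0. ] open 0.0415 q [ 0.12 -0.42  2.02 -0.    1.54  1.59]
turn units [ 0.001  0.001 -0.001] shift units [ 2.847 -0.006  4.236]
```

View pics/w5.png

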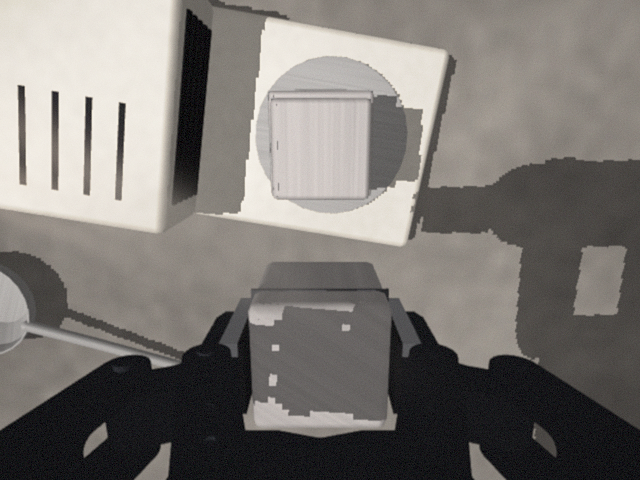

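Medium top is at (272–371, 96–198), and the held small tin at (250–388, 292–430) is level and aligned.

Call:
jog_arm --pt "0.6 0 0 0 0 0 -1" --pt "0.9 0 0 0 0 0 -1" --pt "0.9 0 0 0 0 0 -1" --pt "0.54 0 0.3 0 0 0 -1" --pt "0 0 0.9 0 0 0 -1" --pt "0 0 0.9 0 0 0 -1" --pt "0 0 0.8 0 0 0 -1" --pt "0 0 0.5 0 0 0 -1"

```text
t: 19.15
tool_pos: [0.4784, 0.1291, 0.1654]
tool_rot: [3.138, 0.148, -0.003]
contact_force: [0.1, -0.2, -1.0]
opening: 0.0418
grip_force: 30.9
```

Call:
jog_arm --pt "0 0 0.4 0 0 0 -1" --pt "0 0 0.3 0 0 0 -1" --pt "0 0 0 0 0 0 -1" --pt "0 0 0 0 0 0 -1"

```text
t: 19.55
tool_pos: [0.4795, 0.1299, 0.1538]
tool_rot: [-3.138, -0.15, -0.001]
contact_force: [-1.1, -0.1, -0.1]
opening: 0.0415
grip_force: 30.9
```

```bash
python3 - <<'E'
from h import *
go(.4786,.13,.1496,5.55)
E
```

```text
t 19.55 pos [0.4795 0.1299 0.1538] yaw 5.47 F [-1.1 -0.1 -0.1] open 0.0415 q [ 0.11 -0.2   1.98  0.    1.36  1.59]
turn units [-0.    -0.001 -0.002] shift units [-0.044 -0.009  0.212]
```

Call:
jog_arm --pt "-0.04 0 0.07 0 0 0 -1" --pt "0 0 0.07 0 0 0 -1" --pt "0 0 0 0 0 0 -1"

```text
t: 19.85
tool_pos: [0.4784, 0.1298, 0.1506]
tool_rot: [-3.138, -0.15, -0.0]
contact_force: [-0.1, 0.1, -0.7]
opening: 0.0418
grip_force: 30.9
```

Call:
jog_arm --pt "0 0 0.04 0 0 0 -1" --pt "0 0 0.03 0 0 0 -1" --pt "0 0 0 0 0 0 -1"

```text
t: 20.15
tool_pos: [0.4786, 0.1298, 0.1496]
tool_rot: [-3.138, -0.15, -0.001]
contact_force: [-0.6, -0.1, 0.8]
opening: 0.0415
grip_force: 31.2
```

Call:
jog_arm --pt "0 0 0.03 0 0 0 -1" --pt "0 0 0 0 0 0 -1" --pt "0 0 0 0 0 0 0.2" --pt "0 0 0 0 0 0 0.4" --pt "0 0 0 0 0 0 0.6" --pt "0 0 0 0 0 0 0.6" --pt "0 0 -0.4 0 0 0 0.8" --pt "0 0 -0.8 0 0 0 0.8"

```text
t: 20.95
tool_pos: [0.4774, 0.1296, 0.1719]
tool_rot: [3.138, 0.15, -0.005]
contact_force: [-0.1, -0.6, 0.2]
opening: 0.0767
grip_force: 0.0
```

Call:
jog_arm --pt "0 0 -1 0 0 0 0.8" --pt "0 0 -1 0 0 0 0.8" --pt "0 0 -1 0 0 0 0.8" --pt "0 0 -0.5 0 0 0 0.8" --pt "0 0 0 0 0 0 0"

```text
t: 21.45
tool_pos: [0.4796, 0.1299, 0.2455]
tool_rot: [-3.138, -0.15, -0.008]
contact_force: [0.4, -0.3, -0.2]
opening: 0.064
grip_force: 0.0
```

```bash
python3 - <<'E'
from h import *
ctrl.get_image("wrist")
o=ctrl.get_obs();im,D=ctrl.get_image("wrist");save("w6.png",im);np.savez("w6",im=im,D=D);c=cam("wrist",o)
K,r,t=c
for n,p in(("small",(.4775,.13,.181)),("lever",(.6115,.2716,.1))):
    q=K@(r.T@(np.array(p)-t));uv=q[:2]/q[2];print(n,uv.round())
    if 0<uv[0]<640 and 0<uv[1]<480: print(face(c,im,D,uv,p[2],win=150,tol=.006))
P=cloud(c,D)
for z in(.135,.085):
    m=(abs(P[...,2]-z)<.005)&(np.hypot(P[...,0]-.478,P[...,1]-.13)<.055);print(z,cv2.minAreaRect((P[m][:,:2]*1000).astype(np.float32)),m.sum())
m=abs(P[...,2]-.108)<.004;print("house",cv2.minAreaRect((P[m][:,:2]*1000).astype(np.float32)),m.sum())
go(.6115,.2716,.22,-3.8)
z=np.load("top.npz");im,D=z["im"],z["D"];P=cloud(cam("top"),D)
m=(im.max(-1)<60)&(P[...,2]>.09)&(P[...,2]<.115)&(np.hypot(P[...,0]-.61,P[...,1]-.272)<.045)
print("pad",(P[m]*1000).mean(0),cv2.minAreaRect((P[m][:,:2]*1000).astype(np.float32)),m.sum())
E
```

```text
small [319. 270.]
(array([477.5, 129.9]), array([41.7, 41.3]), 5.4, np.float64(0.1803), 6289)
lever [108.  -1.]
0.135 ((477.1881103515625, 129.78416442871094), (54.914493560791016, 56.179595947265625), 5.5408244132995605) 1944
0.085 ((479.0987243652344, 129.9724884033203), (68.37373352050781, 70.0364761352539), 5.65951681137085) 1664
house ((491.45404052734375, 224.11691284179688), (234.0622100830078, 159.37863159179688), 86.19573211669922) 42436
t 21.55 pos [0.4783 0.1297 0.2424] yaw 5.46 F [-0.5 -0.3  0. ] open 0.0494 q [ 0.11 -0.27  1.89 -0.    1.52  1.59]
turn units [0.    0.    0.206] shift units [ 6.177 -7.519  1.119]
pad [606.36381279 274.70527338  99.50982583] ((606.4051513671875, 274.41680908203125), (38.74312210083008, 29.268653869628906), 86.89845275878906) 122
```

View pics/w6.png

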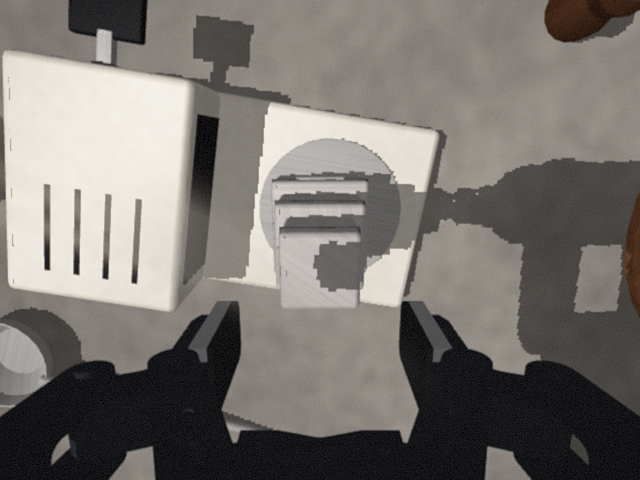

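The column is standing and aligned: tops are stacked at (320,267), (320,208) and (320,185), all centred within about 1.5 mm. The lever pad is at (107,15). I'll shut the fingers and go over the pad.

Call:
jog_arm --pt "0 0 0 0 0 0.1 -1" --pt "0 0 0 0 0 0.106 -1" --pt "0.4 -0.5 0 0 0 0 -1" --pt "0.61 -0.76 0 0 0 0 -1" --pt "0.61 -0.76 0 0 0 0 -1" --pt "0.61 -0.76 0 0 0 0 -1" --pt "0.61 -0.76 0 0 0 0 -1" --pt "0.61 -0.76 0 0 0 0 -1"

```text
t: 22.35
tool_pos: [0.5534, 0.2122, 0.2411]
tool_rot: [3.14, -0.101, -0.003]
contact_force: [0.3, -0.1, 0.1]
opening: 0.0003
grip_force: 0.0
```

Call:
jog_arm --pt "0.61 -0.76 0 0 0 0 -1" --pt "0.61 -0.76 0 0 0 0 -1" --pt "0.61 -0.76 0.4 0 0 0 -1" --pt "0.61 -0.76 0.4 0 0 0 -1" --pt "0.3 -0.2 0.4 0 0 0 -1" --pt "0 0 0 0 0 0 -1"

```text
t: 22.95
tool_pos: [0.6113, 0.2723, 0.2152]
tool_rot: [3.138, -0.102, -0.007]
contact_force: [-0.2, -0.5, -0.6]
opening: -0.0
grip_force: 0.0
```

```bash
cat > lev.py <<'E'
from h import *
o=ctrl.get_obs();im,D=ctrl.get_image("wrist");c=cam("wrist",o);P=cloud(c,D)
m=(im.max(-1)<70)&(P[...,2]>.05)&(P[...,2]<.115)&(np.hypot(P[...,0]-.61,P[...,1]-.272)<.05)
if m.sum(): print("pad",np.median(P[m]*1000,axis=0).round(1),cv2.minAreaRect((P[m][:,:2]*1000).astype(np.float32)),m.sum())
go(.61,.272,.102,-3.8)
E
python3 - <<'E'
import lev
lev.save("w7.png",lev.im)
E
```

```text
pad [608.6 272.7  99.6] ((598.6010131835938, 267.129638671875), (59.704833984375, 49.9517936706543), 85.58291625976562) 3552
t 23.0 pos [0.6113 0.2719 0.2164] yaw -3.75 F [-0.2 -0.6 -0.2] open 0.0004 q [ 0.31  0.17  1.52 -0.    1.46  1.94]
turn units [0.002 0.004 0.001] shift units [-0.065 -0.     5.722]
```

View pics/w7.png

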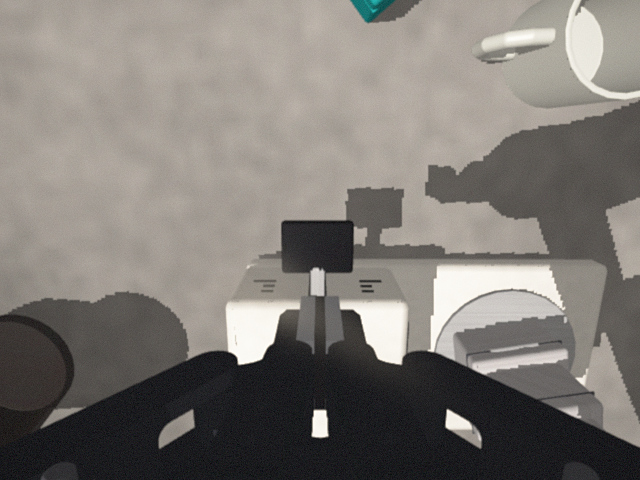

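The pad is clear in view at (282–353, 221–272), centre (317,246), with the shut fingertips at (320,325).

```bash
python3 - <<'E'
from h import *
c=cam("wrist");print(ray(c,[[317.5,246.5],[282,221],[353,272]],.1))
E
```

```text
[[0.60782698 0.27333946 0.1       ]
 [0.62572811 0.29434502 0.1       ]
 [0.58932949 0.25163411 0.1       ]]
```

Call:
jog_arm --pt "-0.1 -0.04 0.5 0 0 0 -1" --pt "0 0 1 0 0 0 -1" --pt "0 0 1 0 0 0 -1" --pt "0 0 1 0 0 0 -1" --pt "0 0 1 0 0 0 -1" --pt "0 0 0.8 0 0 0 -1" --pt "0 0 0.3 0 0 0 -1" --pt "0 0 0 0 0 0 -1"

```text
t: 23.8
tool_pos: [0.6092, 0.2725, 0.1055]
tool_rot: [3.139, -0.105, -0.003]
contact_force: [-0.6, -0.9, 0.4]
opening: 0.0001
grip_force: 0.0
```

Call:
jog_arm --pt "0 0 0.15 0 0 0 -1" --pt "0 0 0.15 0 0 0 -1" --pt "0 0 0 0 0 0 -1"

```text
t: 24.1
tool_pos: [0.6102, 0.273, 0.1009]
tool_rot: [-3.14, 0.104, -0.001]
contact_force: [-0.7, -0.2, -0.4]
opening: 0.0001
grip_force: 0.0
```

Descend in small steps, watching the force.

Call:
jog_arm --pt "0 0 0.1 0 0 0 -1" --pt "0 0 0.1 0 0 0 -1" --pt "0 0 0 0 0 0 -1"

```text
t: 24.4
tool_pos: [0.6105, 0.2732, 0.0987]
tool_rot: [-3.14, 0.104, -0.002]
contact_force: [-3.8, -1.7, 7.9]
opening: -0.0
grip_force: 4.2
```

Call:
jog_arm --pt "0 0 0.2 0 0 0 -1" --pt "0 0 0.2 0 0 0 -1" --pt "0 0 0.2 0 0 0 -1" --pt "0 0 0.15 0 0 0 -1" --pt "0 0 0 0 0 0 -1"

```text
t: 24.9
tool_pos: [0.6106, 0.2732, 0.083]
tool_rot: [-3.139, 0.104, -0.002]
contact_force: [-1.3, -0.6, 5.1]
opening: -0.0002
grip_force: 2.5
```

Call:
jog_arm --pt "0 0 0.2 0 0 0 -1" --pt "0 0 0.2 0 0 0 -1" --pt "0 0 0.13 0 0 0 -1" --pt "0 0 0 0 0 0 -1" --pt "0 0 0 0 0 0 -1"

```text
t: 25.4
tool_pos: [0.6107, 0.2732, 0.0727]
tool_rot: [-3.139, 0.104, -0.002]
contact_force: [-2.3, -0.9, 5.3]
opening: 0.0001
grip_force: 2.9
```

```bash
python3 - <<'E'
from h import *
import lev
c=lev.c;K,r,t=c
go(.61,.273,.07,-3.8)
for n in ("scene",):
    im,D=ctrl.get_image(n);c=cam(n);P=cloud(c,D)
    m=(im.max(-1)<60)&(np.hypot(P[...,0]-.61,P[...,1]-.273)<.03)&(P[...,2]>.05)&(P[...,2]<.12);print(np.percentile(P[m][:,2],[5,25,50,75]) if m.sum() else 0,m.sum())
    save("s2.png",cv2.resize(im[170:290,290:450],None,fx=4,fy=4))
E
```

```text
pad [616.6 272.3  73.2] ((599.1153564453125, 274.5505676269531), (46.03158950805664, 50.65605163574219), 85.78558349609375) 6753
t 25.45 pos [0.6107 0.2732 0.0727] yaw -3.8 F [-2.3 -1.   5.9] open -0.0002 q [ 0.31  0.29  1.62 -0.    1.23  1.95]
turn units [-0.001 -0.002 -0.   ] shift units [-0.031  0.061 -1.466]
t 25.45 pos [0.6107 0.2732 0.0727] yaw -3.8 F [-2.3 -1.   5.9] open -0.0002 q [ 0.31  0.29  1.62 -0.    1.23  1.95]
turn units [-0.001 -0.002 -0.   ] shift units [-0.034  0.011  0.134]
[0.06775043 0.07157298 0.07369118 0.09388981] 147
```

View pics/s2.png

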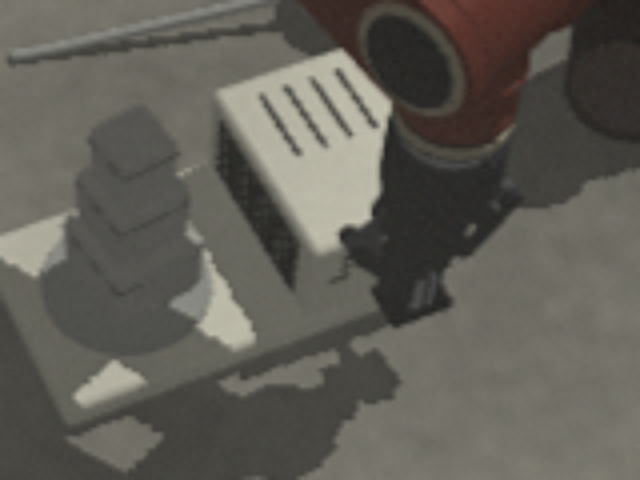

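The column is standing at (130,220) and the fingers are on the pad at (415,300). The force fits the ripple model at about 27.3 mm of travel, so about 2.6 mm more reaches the third click, where 9 N is expected.

Call:
jog_arm --pt "0 0 0.07 0 0 0 -1" --pt "0 0 0.07 0 0 0 -1" --pt "0 0 0 0 0 0 -1" --pt "0 0 0 0 0 0 -1"

```text
t: 25.9
tool_pos: [0.6107, 0.2732, 0.0704]
tool_rot: [-3.139, 0.104, -0.002]
contact_force: [-3.6, -0.9, 8.6]
opening: 0.0003
grip_force: 4.1
```

```bash
python3 - <<'E'
from h import *
F=[]
for i in range(4): ctrl.get_image("wrist");F.append(ctrl.get_obs()["contact_force"][2])
print(np.round(F,2));go(.61,.273,.07,-3.8)
E
```

```text
[8.22 8.36 8.13 7.98]
t 26.1 pos [0.6107 0.2732 0.0704] yaw -3.8 F [-4.  -0.8  8. ] open -0.0002 q [ 0.31  0.29  1.62 -0.    1.22  1.95]
turn units [-0.001 -0.002 -0.   ] shift units [-0.034  0.012  0.021]
```

Call:
jog_arm --pt "0 0 0.035 0 0 0 -1" --pt "0 0 0 0 0 0 -1" --pt "0 0 0 0 0 0 -1"

```text
t: 26.4
tool_pos: [0.6107, 0.2733, 0.07]
tool_rot: [-3.139, 0.104, -0.002]
contact_force: [-3.3, -1.0, 8.4]
opening: 0.0001
grip_force: 4.5
```

```bash
python3 - <<'E'
from h import *
F=[]
for i in range(3): ctrl.get_image("wrist");F.append(ctrl.get_obs()["contact_force"][2])
print(np.round(F,2));go(.61,.273,.07,-3.8)
im,D=ctrl.get_image("top");c=cam("top");P=cloud(c,D)
for n,p in(("small",(.4775,.13,.181)),("round",(.559,-.351,.076))):
    K,r,t=c;q=K@(r.T@(np.array(p)-t));uv=q[:2]/q[2];print(n,face(c,im,D,uv,p[2],tol=.006))
E
```

```text
[8.05 8.73 9.46]
t 26.55 pos [0.6107 0.2732 0.07  ] yaw -3.8 F [-3.4 -1.   9.5] open -0.0003 q [ 0.31  0.29  1.62 -0.    1.22  1.95]
turn units [-0.001 -0.002  0.   ] shift units [-0.034  0.014 -0.002]
small (array([476. , 130.3]), array([41.6, 41.6]), 1.9, np.float64(0.1803), 208)
round None
```

```bash
python3 -c "
from station import ctrl
print(ctrl.finish_job())"
```

```text
the job is handed in; nothing more can be done
None
```

I handed the job in at about 26.6 s of the 64 s: the medium and small tins stand squarely on the large one, each within about 2 mm of centre, and the shut fingers hold the lever at the third click (fingertips at 70 mm, about 9 N). My last check could not pick out the round tin in the top view, but the arm never went near it.

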